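Tug-test the spring clips and set the weak one aside

TASK

Test the three spring clips on their posts by pulling each one slowly straight up by its tab. A good clip drags its card up: feel for its cross pin pushing the stop pads fully up to their hard end, stop there, and leave that clip gripping the raised card at the same place on it. The one weak clip slides off its card instead: set it down gently in the empty tray (do not drop it), and leave everything else on the table undisturbed.

Things in the scene. Friction and masses are not known exactly. Their poses are not given: they have to be found in the camera images.
- clip_a: one of 3 look-alike steel spring clips, 65 g, clamped on a card's top. Origin: centre of underside; z up, x = card normal, y = card width. Body 20 mm (x) by 44 (y), z 0 to 32 mm; solid pull tab on top 12 (x) by 24 (y), z 32 to 66 mm; pinch it across y (across x works the jaw). A good clip holds over 16 N, the weak one slips below 5 N. Exactly 1 is weak, on any post; it looks no different.
- post_a: tester fixed to the table, with card and clip a: steel foot 80 (x) by 100 (y) by 12 mm, aluminium guide 28 (x) by 50 (y) mm up to z = 54 mm. Origin: centre of underside, z up; x and y parallel to the card's and clip's. The stiff white card (4 mm thick, 34 wide) slides straight up in the guide with a steady drag of about 7 N and stays where it is left.
- pin_a (a point): middle of the top face of the steel cross pin (66 mm along y, 6 mm thick) that goes through this post's card: at the start 65 mm above the post's origin and 15 mm below the clip's underside; it rises with the card. The card's top edge is 33 mm above this point, so it reaches 18 mm into the clip: a slipping clip is free after 18 mm of pull.
- stop_a (a joint): upward slide (m) of this post's stop: black pads over both ends of the cross pin, on uprights 36 to 41 mm out from the card, tops under 93 mm. 0 at the start, 0.003 at its hard end; stays where pushed. The pin meets the pads after 6 to 20 mm of rise (it varies): the pull then goes from 7 N to some 11 N while they yield 3 mm, and climbs sharply at the hard end: the card is fully up.
- clip_b: one of 3 look-alike steel spring clips, 65 g, clamped on a card's top. Origin: centre of underside; z up, x = card normal, y = card width. Body 20 mm (x) by 44 (y), z 0 to 32 mm; solid pull tab on top 12 (x) by 24 (y), z 32 to 66 mm; pinch it across y (across x works the jaw). A good clip holds over 16 N, the weak one slips below 5 N. Exactly 1 is weak, on any post; it looks no different.
- post_b: tester fixed to the table, with card and clip b: steel foot 80 (x) by 100 (y) by 12 mm, aluminium guide 28 (x) by 50 (y) mm up to z = 54 mm. Origin: centre of underside, z up; x and y parallel to the card's and clip's. The stiff white card (4 mm thick, 34 wide) slides straight up in the guide with a steady drag of about 7 N and stays where it is left.
- pin_b (a point): middle of the top face of the steel cross pin (66 mm along y, 6 mm thick) that goes through this post's card: at the start 65 mm above the post's origin and 15 mm below the clip's underside; it rises with the card. The card's top edge is 33 mm above this point, so it reaches 18 mm into the clip: a slipping clip is free after 18 mm of pull.
- stop_b (a joint): upward slide (m) of this post's stop: black pads over both ends of the cross pin, on uprights 36 to 41 mm out from the card, tops under 93 mm. 0 at the start, 0.003 at its hard end; stays where pushed. The pin meets the pads after 6 to 20 mm of rise (it varies): the pull then goes from 7 N to some 11 N while they yield 3 mm, and climbs sharply at the hard end: the card is fully up.
- clip_c: one of 3 look-alike steel spring clips, 65 g, clamped on a card's top. Origin: centre of underside; z up, x = card normal, y = card width. Body 20 mm (x) by 44 (y), z 0 to 32 mm; solid pull tab on top 12 (x) by 24 (y), z 32 to 66 mm; pinch it across y (across x works the jaw). A good clip holds over 16 N, the weak one slips below 5 N. Exactly 1 is weak, on any post; it looks no different.
- post_c: tester fixed to the table, with card and clip c: steel foot 80 (x) by 100 (y) by 12 mm, aluminium guide 28 (x) by 50 (y) mm up to z = 54 mm. Origin: centre of underside, z up; x and y parallel to the card's and clip's. The stiff white card (4 mm thick, 34 wide) slides straight up in the guide with a steady drag of about 7 N and stays where it is left.
- pin_c (a point): middle of the top face of the steel cross pin (66 mm along y, 6 mm thick) that goes through this post's card: at the start 65 mm above the post's origin and 15 mm below the clip's underside; it rises with the card. The card's top edge is 33 mm above this point, so it reaches 18 mm into the clip: a slipping clip is free after 18 mm of pull.
- stop_c (a joint): upward slide (m) of this post's stop: black pads over both ends of the cross pin, on uprights 36 to 41 mm out from the card, tops under 93 mm. 0 at the start, 0.003 at its hard end; stays where pushed. The pin meets the pads after 6 to 20 mm of rise (it varies): the pull then goes from 7 N to some 11 N while they yield 3 mm, and climbs sharply at the hard end: the card is fully up.
- tray: empty open plywood tray, 150 mm (x) by 190 mm (y) outside, walls 4 mm thick and 28 mm high, floor 4 mm thick. Origin: centre of its underside, z up. Fixed to the table.
- paint_jar: small jar of paint, bystander, 40 mm across and 50 mm high; origin: centre of its underside.
- cup: clear plastic cup, bystander, 72 mm across the rim and 85 mm high; origin: centre of its underside.
- pencil_box: flat cardboard carton of pencils, bystander, 70 by 120 by 18 mm; origin: centre of its underside.
Not all that is in view belongs to the job. What is shaped like the clip_c but green or purple is not meant.

How it is judged (in metres and radians):
On the way:
1. the weak clip is brought down to within about 25 mm of the tray's floor while still held (((x of clip_a in the frame of tray between -0.07 and 0.07 m and y of clip_a in the frame of tray between -0.09 and 0.09 m and z of clip_a in the frame of tray below 0.03 m and contact force between the fingers and clip_a above 0.5 N) or (x of clip_b in the frame of tray between -0.07 and 0.07 m and y of clip_b in the frame of tray between -0.09 and 0.09 m and z of clip_b in the frame of tray below 0.03 m and contact force between the fingers and clip_b above 0.5 N) or (x of clip_c in the frame of tray between -0.07 and 0.07 m and y of clip_c in the frame of tray between -0.09 and 0.09 m and z of clip_c in the frame of tray below 0.03 m and contact force between the fingers and clip_c above 0.5 N))), for 0.1 s.
At the end, for the whole second after the job is handed in: Both good clips' cards are fully up (stop pads pushed to within 1.5 mm of their hard end) with their clips still gripping them within 3 mm of the original place; the weak clip lies at rest in the tray (((value of joint stop_a above 0.0015 m and z of clip_a in the frame of pin_a between 0.012 and 0.018 m) or (x of clip_a in the frame of tray between -0.07 and 0.07 m and y of clip_a in the frame of tray between -0.09 and 0.09 m and z of clip_a in the frame of tray below 0.04 m)) and linear speed of each of clip_a, clip_b, clip_c below 0.02 m/s and ((value of joint stop_b above 0.0015 m and z of clip_b in the frame of pin_b between 0.012 and 0.018 m) or (x of clip_b in the frame of tray between -0.07 and 0.07 m and y of clip_b in the frame of tray between -0.09 and 0.09 m and z of clip_b in the frame of tray below 0.04 m)) and ((value of joint stop_c above 0.0015 m and z of clip_c in the frame of pin_c between 0.012 and 0.018 m) or (x of clip_c in the frame of tray between -0.07 and 0.07 m and y of clip_c in the frame of tray between -0.09 and 0.09 m and z of clip_c in the frame of tray below 0.04 m)) and ((x of clip_a in the frame of tray between -0.07 and 0.07 m and y of clip_a in the frame of tray between -0.09 and 0.09 m) or (x of clip_b in the frame of tray between -0.07 and 0.07 m and y of clip_b in the frame of tray between -0.09 and 0.09 m) or (x of clip_c in the frame of tray between -0.07 and 0.07 m and y of clip_c in the frame of tray between -0.09 and 0.09 m))); the robot touches nothing.
It fails at once if a clip that has drawn its card up (a good one) is dragged more than 3 mm along it ((distance of pin_a from where it was at the start of the episode above 0.0025 m and z of clip_a in the frame of pin_a above 0.018 m) or (distance of pin_b from where it was at the start of the episode above 0.0025 m and z of clip_b in the frame of pin_b above 0.018 m) or (distance of pin_c from where it was at the start of the episode above 0.0025 m and z of clip_c in the frame of pin_c above 0.018 m)).
It fails at once if the paint jar is shifted more than 20 mm or tipped (distance of paint_jar from where it was at the start of the episode above 0.02 m or angle between paint_jar's own z axis and vertical above 0.4 rad).
It fails at once if the cup is shifted more than 20 mm or tipped (distance of cup from where it was at the start of the episode above 0.02 m or angle between cup's own z axis and vertical above 0.4 rad).
It fails at once if the flat carton is shifted more than 20 mm or tipped (distance of pencil_box from where it was at the start of the episode above 0.02 m or angle between pencil_box's own z axis and vertical above 0.4 rad).
It also fails if it takes over 72 s, if anything falls off the work surface, if the arm or the gripper's body presses on something with over 40 N, if the wrist force passes 120 N, or if a joint passes its speed limit or range.

ROBOT

A 6-joint arm with a two-finger parallel gripper is mounted at the origin on the work surface. World frame = base frame: x ahead of the robot, y to its left, z up, the work surface at z = 0. Lengths are in mm, angles in rad, forces in N, time in s.
With the tool pointing down it reaches from about 400 to 925 mm from the base axis. Payload 12.5 kg.
Tool frame: the origin (TCP) lies at the centre of the arm's flange, where the gripper is bolted on; the fingertips stand 190 mm ahead of it and the grasp point (between the pads) lies env.grip_point_offset ahead of it (env.grip_point_offset is the distance from the TCP to the grasp point, in mm); z points along the fingers, x is the direction in which the jaws open and shut, and the axes are right-handed (so a half turn about z gives the same grasp; the last joint's range is limited). The gripper opens to 95 mm and grips with 3 to 60 N. Pads are 20 mm wide; open, the fingers measure 119 mm over their backs; the gripper's body (75 mm by 180 mm) begins 59 mm behind the grasp point.
Start: joints at [1.233, 0.491, 1.559, -0, 1.092, -0.106], TCP at [143.557, 608.29, 404.761] pointing down, gripper open.
Joint ranges: [-3.1, 3.1], [-0.84, 2.19], [0.05, 2.79], [-1.13, 4.28], [0.06, 2.93], [-2.69, 2.69]. Speed limits (rad/s): [2.22, 2.22, 2.79, 3.14, 3.14, 3.14].

INTERFACE

Orientations are given as [roll, pitch, yaw] about the fixed x, y, z axes, in that order (R = Rz(yaw) Ry(pitch) Rx(roll)).
In Python, from cell import state, read_camera, camera_model, job_done, env gives the robot as it stands.
- The arm moves only by the tool arm_command, never from a script. Its argument "steps" is a list of rows, each a list of 6 numbers: the shift along the tool's x, y, z in cm, then the turn, a rotation vector about the tool's x, y, z in degrees. In form: [[dx, dy, dz, rx, ry, rz], ...]. A call has 1 to 12 rows; each row is the pose to reach, as a shift and turn from the pose commanded when the call began, along the tool's axes at that moment; what a row does not reach only later rows make up. A row lasts 1/12 s, in which the tool goes at most 41.7 mm and 7.16 degrees, less where a joint would pass 70% of its speed; a pose out of reach is approached as far as the arm can. A call with a gripper value outside its range is refused whole. "jaw" is the finger opening in cm, from 0 to 9.51, set as the call begins (left out, the last holds). The fingers move at their own pace and stop on an object; the grip force is fixed at half the most. Time passes only in rows, so rows that repeat a pose let the fingers close. It gives the time, the measured TCP pose, the force and the opening at its end, in the units of the state.
- state(): the state, without advancing time (a new reading comes with each control period).
- read_camera(name): name is "scene" or "top"; returns the picture (480x640x3 uint8, red, green, blue); there is no depth.
- camera_model(name): a dict with "K" (3x3 intrinsics, pixels), "k1" (the pictures are not rectified: a ray, as slopes to the right and down, at radius r is drawn at 1 + k1 r^2 times it, then the intrinsics apply), "xyz" and "rotation" of the camera in the world. Camera axes: x right, y up, looking along -z (the intrinsics and any distortion apply to the point x, -y, -z); pixel columns grow to the right and rows downward; lengths in mm; the calibration is good to about 2 mm. A picture is of the moment at which its call begins. camera_model takes no time and is no camera call.
- job_done(): hands the job in, once; it reports no verdict.
The state is a dict: "t": time; "joints": joint angles; "qvel": joint speeds; "tau": joint torques, N m; "eef_pos": TCP position; "tcp_rot": TCP orientation; "ft_force": force on the tool from outside, world axes, zero at the start; "moment": the same for the moment, N m; "opening": opening from 0.0 (shut) to 1.0 (fully open).
Only numpy, scipy, OpenCV 4.12 (cv2) and the standard library are available. Lean on these libraries where they do the work, as an engineer would, in place of code of your own. Each camera call takes 0.05 s, during which the arm holds its last target. There are 200 camera calls.

## Working session

There is one attempt and no reset: what is moved stays moved. The work goes in short steps, Python scripts to look and compute and a tool call to move; the robot and the scene stay as the last step left them, time stands still between calls to the robot, and variables do not carry over. Pictures are saved under pics/ and viewed, about 8 in all and at most 12, crops included, and the job is handed in when it is done.

Besides the shell and the picture viewer there is one more tool, called after "Request:" as name(argument=value, ...), one argument or row to a line, values as JSON. arm_command: Moves the arm, as the interface text tells. Its arguments: {"type":"object","properties":{"steps":{"type":"array"},"jaw":{"type":"number"}},"required":["steps"]}

```bash
mkdir -p pics; ls; python3 - <<'E'
from cell import *
import cv2
for n in("top","scene"):
    cv2.imwrite(f"pics/{n}0.png",read_camera(n)[:,:,::-1]); print(n,camera_model(n))
print(state(),env.grip_point_offset)
E
```

```text
pics
top {'K': array([[471.95254768,   0.        , 317.04880586],
       [  0.        , 471.95254768, 242.10097065],
       [  0.        ,   0.        ,   1.        ]]), 'k1': -0.08718909210985992, 'xyz': array([3.32536553e+02, 7.76402336e-02, 9.86608852e+02]), 'rotation': array([ 0.18848205, -0.0349115 , -1.56142782])}
scene {'K': array([[615.01450764,   0.        , 325.93085565],
       [  0.        , 615.01450764, 244.69050044],
       [  0.        ,   0.        ,   1.        ]]), 'k1': -0.1526430870138157, 'xyz': array([1278.14183673,  213.72722959,  850.97493863]), 'rotation': array([ 0.83259408, -0.01138261,  1.87969784])}
{'t': 0.1, 'joints': array([ 1.23341802e+00,  4.91516212e-01,  1.55939847e+00,  2.22348126e-05,
        1.09169392e+00, -1.05605736e-01]), 'qvel': array([-9.44773757e-05, -1.78296988e-03, -2.61328166e-03, -5.63983384e-04,
       -6.17740586e-04, -5.04484782e-04]), 'tau': array([ 3.33020238e-03, -6.13623691e+01, -2.58606952e+01,  6.94450387e-02,
        4.70322417e-02, -8.16655893e-05]), 'eef_pos': array([143.535688  , 608.26847119, 404.20613495]), 'tcp_rot': array([-3.14146595e+00,  1.00821019e-03,  1.33901356e+00]), 'ft_force': array([-0.15486945, -1.57859236,  0.46222533]), 'moment': array([-0.01811034,  0.05038774,  0.0056138 ]), 'opening': 1.0003546659753384} 171.3
```

View pics/top0.png

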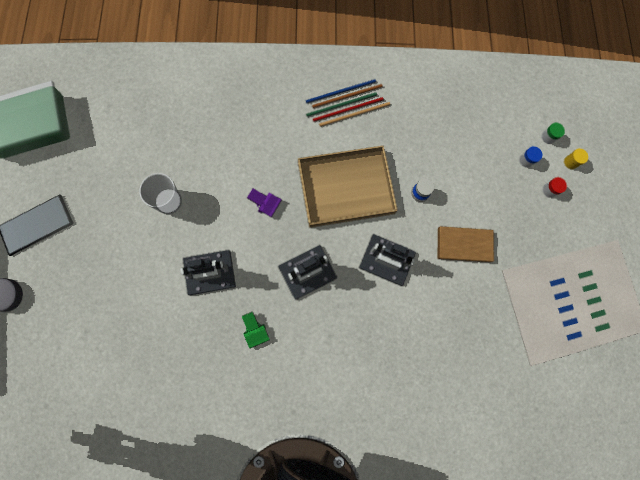

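View pics/scene0.png

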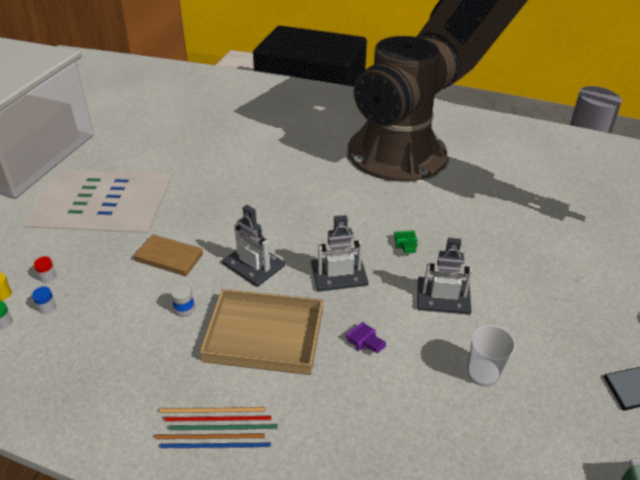

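The top view shows posts at about (209,272), (308,272) and (389,260), the tray at (347,186), the jar at (423,191) and the cup at (160,193). The purple and green decoys are at (265,202) and (255,330). In the scene view the clips are at about (453,255), (341,235) and (250,225). I'll zoom in on the posts next.

```bash
cat > h.py <<'E'
import numpy as np, cv2
from scipy.spatial.transform import Rotation as R
from cell import *
def ray(n,uv):
    c=camera_model(n); K=c["K"]
    d=np.array([-0.,0,0]); p=(np.array(uv,float)-K[:2,2])/K[0,0]
    s=p.copy()
    for _ in range(20): s=p/(1+c["k1"]*(s@s))
    return c["xyz"],R.from_euler("xyz",c["rotation"]).as_matrix()@[s[0],-s[1],-1]
def onz(n,uv,z):
    o,d=ray(n,uv); return o+d*(z-o[2])/d[2]
def tri(a,b):
    (o,d),(p,e)=ray("top",a),ray("scene",b)
    s=np.linalg.lstsq(np.c_[d,-e],p-o,rcond=None)[0]
    x,y=o+d*s[0],p+e*s[1]; return (x+y)/2,np.linalg.norm(x-y)
E
python3 - <<'E'
import cv2,numpy as np
from h import *
t=cv2.imread("pics/top0.png"); s=cv2.imread("pics/scene0.png")
T=[(175,240),(273,238),(355,228)]; S=[(410,230),(305,205),(215,200)]
f=lambda im,p,w,h:cv2.resize(im[p[1]:p[1]+h,p[0]:p[0]+w],(264,int(264/w*h)),interpolation=cv2.INTER_CUBIC)
a=np.hstack([f(t,p,66,66) for p in T]); b=np.hstack([f(s,p,80,90) for p in S])
cv2.imwrite("pics/crop.png",np.vstack([a,b]))
# feet: dark mask
g=t.max(2)
m=(g<75).astype(np.uint8)
for p in T:
    w=m[p[1]:p[1]+66,p[0]:p[0]+66]
    c=max(cv2.findContours(w,0,2)[0],key=cv2.contourArea)
    r=cv2.minAreaRect(c); bx=cv2.boxPoints(r)+p
    W=np.array([onz("top",q,12)[:2] for q in bx])
    print(r, W.mean(0).round(1), (W[1]-W[0]).round(1),(W[2]-W[1]).round(1))
E
```

```text
((33.68918991088867, 32.635135650634766), (38.304962158203125, 49.484092712402344), 80.53767395019531) [451.1 191.8] [  18.8 -101.2] [-78.8 -16.3]
((34.8957405090332, 33.825050354003906), (38.366416931152344, 47.94532012939453), 62.78388977050781) [456.  -13.9] [ 47.8 -88.3] [-71.6 -37.1]
((32.591712951660156, 31.92011833190918), (47.37615203857422, 37.0415153503418), 22.380136489868164) [ 483.4 -181.2] [ 73.7 -30.6] [-37.5 -93.1]
```

View pics/crop.png

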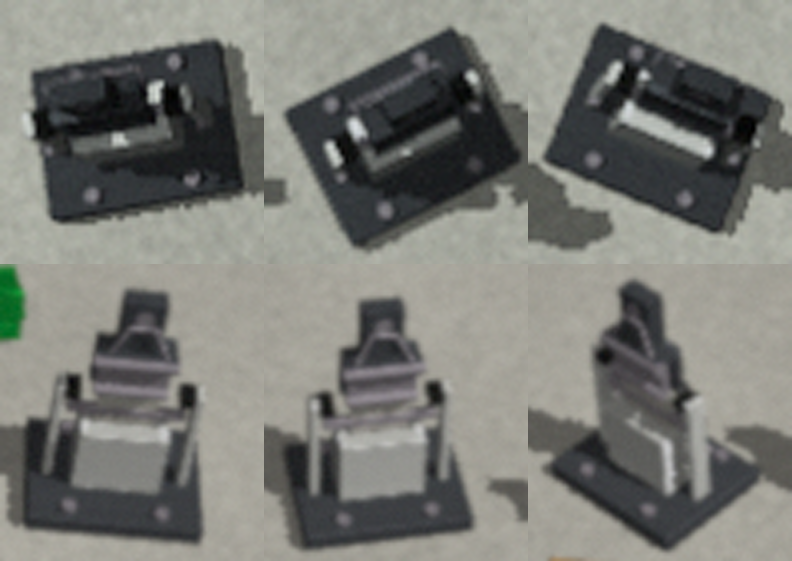

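The foot outlines match 80 x 100 mm, so post centres and headings are good. I'll cross-check the tab tops in both views and compute the joint targets.

```bash
python3 - <<'E'
from h import *
P=[(451.1,191.8,101.1),(456,-13.9,117.9),(483.4,-181.2,67.8)]
# predicted tab top-face corners in views -> draw for check
def proj(n,X):
    c=camera_model(n); q=R.from_euler("xyz",c["rotation"]).as_matrix().T@(np.array(X)-c["xyz"])
    s=np.array([q[0],-q[1]])/-q[2]; return c["K"][0,0]*s*(1+c["k1"]*(s@s))+c["K"][:2,2]
out=[]
for n,O in (("top",[(175,240),(273,238),(355,228)]),("scene",[(410,220),(305,198),(215,195)])):
    im=cv2.imread(f"pics/{n}0.png"); row=[]
    for (x,y,a),o in zip(P,O):
        c=cv2.resize(im[o[1]:o[1]+66,o[0]:o[0]+66],(264,264),interpolation=cv2.INTER_CUBIC)
        c=cv2.convertScaleAbs(c,alpha=2,beta=0)
        a=np.radians(a); u=np.array([np.cos(a),np.sin(a)]); v=np.array([np.sin(a),-np.cos(a)])
        q=[proj(n,[*(np.array([x,y])+i*12*u+j*6*v),146]) for i,j in((1,1),(1,-1),(-1,-1),(-1,1))]
        q=((np.array(q)+.5-o)*4).astype(np.int32); cv2.polylines(c,[q],True,(0,0,255),1); row.append(c)
    out.append(np.hstack(row))
cv2.imwrite("pics/chk.png",np.vstack(out))
# tray
im=cv2.imread("pics/top0.png"); hsv=cv2.cvtColor(im,cv2.COLOR_BGR2HSV)
m=cv2.inRange(hsv,(8,70,60),(25,255,255)); m[:140]=0;m[235:]=0;m[:,:290]=0;m[:,402:]=0
c=max(cv2.findContours(m,0,2)[0],key=cv2.contourArea); r=cv2.minAreaRect(c); W=np.array([onz("top",q,28)[:2] for q in cv2.boxPoints(r)])
print("tray",r,W.round(1),W.mean(0))
E
```

```text
tray ((347.0394287109375, 185.10183715820312), (70.20704650878906, 89.6542739868164), 80.13418579101562) [[ 698.3   13.4]
 [ 738.5 -178.3]
 [ 583.3 -200.6]
 [ 546.7  -14.4]] [641.70236454 -94.98301221]
```

View pics/chk.png

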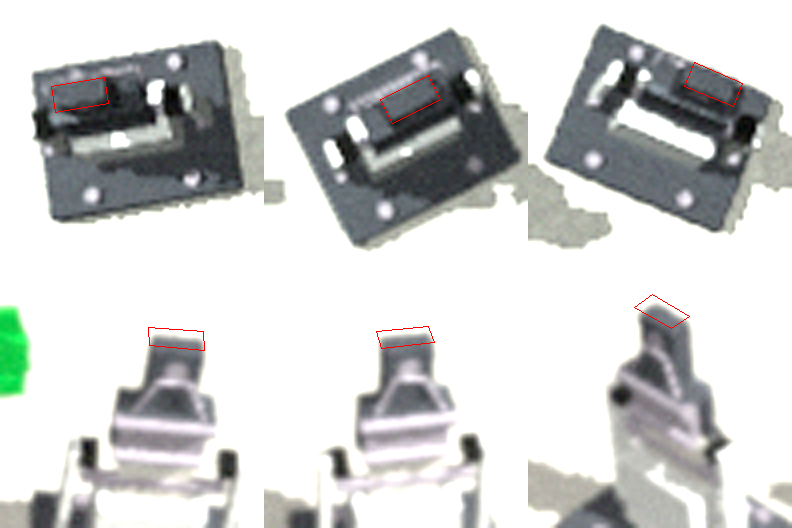

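The drawn tab rectangles (red) lie on the tabs in the top view. In the scene view they sit about 2 px high, which is within the calibration error. I'll start with the left post and work out the moves.

```bash
cat >> h.py <<'E'
def goto(x,y,z,yaw):  # target grasp point, yaw deg -> cm/deg row in the tool frame
    s=state(); A=R.from_euler("xyz",s["tcp_rot"]); B=R.from_euler("xyz",[np.pi,0,np.radians(yaw)])
    d=A.inv().apply(np.array([x,y,z+env.grip_point_offset])-s["eef_pos"])/10
    print((d).round(2),(A.inv()*B).as_rotvec(degrees=True).round(2))
E
python3 -c "
from h import *
goto(451.1,191.8,234,101.1)"
```

```text
[-33.47  39.5   -0.08] [-2.000e-02  6.000e-02 -2.438e+01]
```

Request:
arm_command(
  steps=[
    [-33.5,39.5,0,0,0,-24.4],
    [-33.5,39.5,0,0,0,-24.4],
    [-33.5,39.5,0,0,0,-24.4],
    [-33.5,39.5,0,0,0,-24.4],
    [-33.5,39.5,0,0,0,-24.4],
    [-33.5,39.5,0,0,0,-24.4],
    [-33.5,39.5,0,0,0,-24.4],
    [-33.5,39.5,0,0,0,-24.4],
    [-33.5,39.5,0,0,0,-24.4],
    [-33.5,39.5,0,0,0,-24.4],
    [-33.5,39.5,0,0,0,-24.4],
    [-33.5,39.5,0,0,0,-24.4],
  ],
  jaw=5,
)

```text
t: 1.1
eef_pos: [439.5, 206.3, 404.7]
tcp_rot: [-3.142, -0.0, 1.765]
ft_force: [1.4, 1.4, 0.7]
opening: 0.526
```

```bash
python3 -c "
from h import *
goto(451.1,191.8,134,101.1);print(state()['ft_force'])"
```

```text
[-1.65  0.86  9.94] [-0.   -0.01  0.02]
[1.4249434  1.40109227 0.72857434]
```

Request:
arm_command(
  steps=[
    [-1.0,0.5,3,0,0,0],
    [-1.0,0.5,5,0,0,0],
    [-1.0,0.5,5,0,0,0],
    [-1.0,0.5,5,0,0,0],
  ],
)

```text
t: 1.43
eef_pos: [445.6, 199.3, 354.4]
tcp_rot: [-3.139, 0.0, 1.764]
ft_force: [0.3, 0.7, 0.5]
opening: 0.526
```

```bash
python3 -c "
from h import *
goto(451.1,191.8,134,101.1);print(state()['ft_force'])
a=read_camera('top')[225:315,160:260];b=read_camera('scene')[190:310,390:500]
cv2.imwrite('pics/L1.png',cv2.convertScaleAbs(np.hstack([cv2.resize(a,(400,400)),cv2.resize(b,(400,400))]),alpha=1.8)[:,:,::-1])"
```

```text
[-0.84  0.4   4.91] [-0.13  0.   -0.01]
[0.29557649 0.72496052 0.45368932]
```

View pics/L1.png

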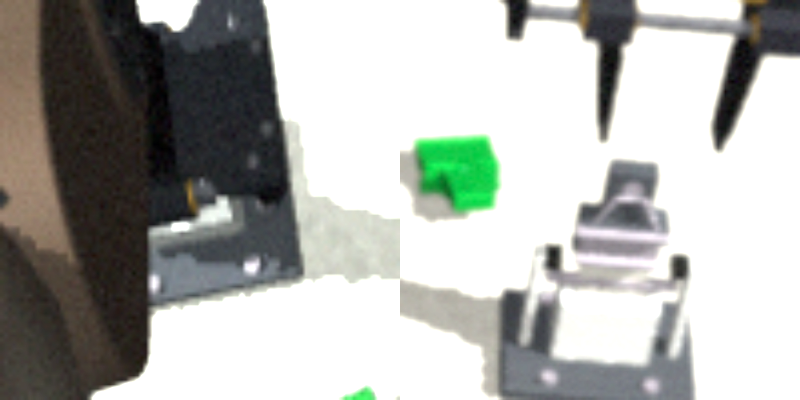

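The fingers are centred right of the tab, at about (660,140) against (633,165) in the crop. That matches the offset still to be covered, so I'll shift and descend.

Request:
arm_command(
  steps=[
    [-0.85,0.4,0,0,0,0],
    [-0.85,0.4,1.5,0.1,0,0],
    [-0.85,0.4,3.5,0.1,0,0],
    [-0.85,0.4,4.9,0.1,0,0],
    [-0.85,0.4,4.9,0.1,0,0],
    [-0.85,0.4,4.9,0.1,0,0],
  ],
  jaw=4,
)

```text
t: 2.03
eef_pos: [451.4, 191.9, 306.3]
tcp_rot: [-3.14, -0.0, 1.765]
ft_force: [0.0, 0.2, -0.2]
opening: 0.417
```

```bash
python3 -c "
from h import *
goto(451.1,191.8,134,101.1);print(state()['ft_force'])
b=read_camera('scene')[190:310,390:500]
cv2.imwrite('pics/L2.png',cv2.convertScaleAbs(cv2.resize(b,(440,480)),alpha=1.8)[:,:,::-1])"
```

```text
[-0.   -0.03  0.1 ] [-0.1  -0.    0.05]
[ 0.03937027  0.21355146 -0.23910263]
```

View pics/L2.png

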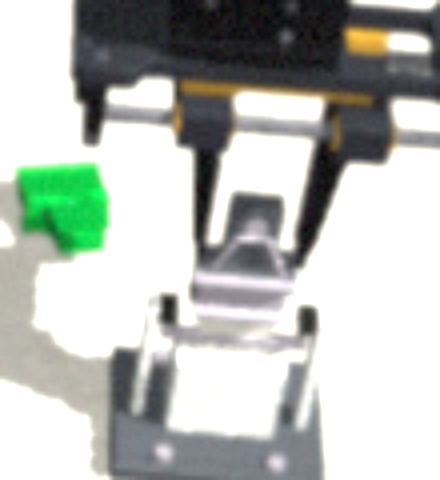

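The fingertips at (207,265) and (300,265) straddle the tab at (257,215), centred to about 1 mm. Closing.

Request:
arm_command(
  steps=[
    [0,0,0,0,0,0],
    [0,0,0,0,0,0],
    [0,0,0,0,0,0],
    [0,0,0,0,0,0],
    [0,0,0,0,0,0],
    [0,0,0,0,0,0],
  ],
  jaw=1,
)

```text
t: 2.58
eef_pos: [451.2, 191.8, 306.0]
tcp_rot: [-3.141, -0.0, 1.765]
ft_force: [0.7, -0.7, 2.4]
opening: 0.252
```

Request:
arm_command(
  steps=[
    [0,0,-0.05,0,0,0],
    [0,0,-0.1,0,0,0],
    [0,0,-0.15,0,0,0],
    [0,0,-0.2,0,0,0],
    [0,0,-0.2,0,0,0],
  ],
)

```text
t: 3.0
eef_pos: [451.2, 191.8, 307.8]
tcp_rot: [-3.14, -0.0, 1.765]
ft_force: [2.2, 1.1, -1.8]
opening: 0.246
```

Request:
arm_command(
  steps=[
    [0,0,-0.05,0,0,0],
    [0,0,-0.1,0,0,0],
    [0,0,-0.15,0,0,0],
    [0,0,-0.2,0,0,0],
    [0,0,-0.2,0,0,0],
  ],
)

```text
t: 3.42
eef_pos: [451.2, 191.8, 309.9]
tcp_rot: [-3.14, -0.0, 1.765]
ft_force: [2.3, 0.4, -1.5]
opening: 0.245
```

Request:
arm_command(
  steps=[
    [0,0,-0.05,0,0,0],
    [0,0,-0.1,0,0,0],
    [0,0,-0.15,0,0,0],
    [0,0,-0.2,0,0,0],
    [0,0,-0.25,0,0,0],
    [0,0,-0.3,0,0,0],
    [0,0,-0.35,0,0,0],
    [0,0,-0.4,0,0,0],
  ],
)

```text
t: 4.08
eef_pos: [451.1, 191.8, 313.8]
tcp_rot: [-3.14, -0.0, 1.765]
ft_force: [2.7, 0.5, -2.8]
opening: 0.252
```

```bash
python3 -c "
from h import *
print(state()['ft_force'],state()['moment'])
b=read_camera('scene')[190:310,390:500]
a=cv2.imread('pics/L2.png')
cv2.imwrite('pics/L3.png',np.hstack([a[150:],cv2.convertScaleAbs(cv2.resize(b,(440,480)),alpha=1.8)[150:,:,::-1]])[:,80:-80])"
```

```text
[ 2.7098936   0.49837566 -2.75657889] [ 0.23361306 -0.53654555 -0.006161  ]
```

View pics/L3.png

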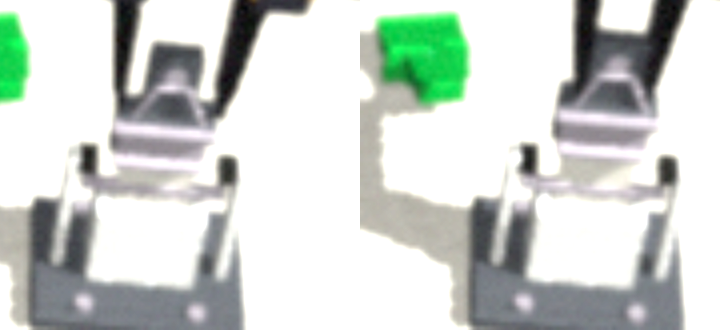

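The pin line stays at about y=186 in both crops while the clip's lower edge rose from about 163 to 155. With only about 3 N of pull, this clip is sliding off, so it's the weak one. I'll continue slowly until it is free.

Request:
arm_command(
  steps=[
    [0,0,-0.1,0,0,0],
    [0,0,-0.2,0,0,0],
    [0,0,-0.3,0,0,0],
    [0,0,-0.4,0,0,0],
    [0,0,-0.5,0,0,0],
    [0,0,-0.6,0,0,0],
    [0,0,-0.7,0,0,0],
    [0,0,-0.8,0,0,0],
    [0,0,-0.9,0,0,0],
    [0,0,-1.0,0,0,0],
    [0,0,-1.2,0,0,0],
    [0,0,-1.4,0,0,0],
  ],
)

```text
t: 5.13
eef_pos: [450.9, 191.7, 327.8]
tcp_rot: [-3.139, -0.0, 1.765]
ft_force: [0.5, 0.2, -0.5]
opening: 0.253
```

Request:
arm_command(
  steps=[
    [0,0,-0.5,0,0,0],
    [0,0,-1.5,0,0,0],
    [0,0,-3,0,0,0],
    [0,0,-5,0,0,0],
    [0,0,-7,0,0,0],
    [0,0,-7,0,0,0],
    [0,0,-7,0,0,0],
  ],
)

```text
t: 5.72
eef_pos: [451.0, 191.8, 398.5]
tcp_rot: [3.142, -0.0, 1.765]
ft_force: [0.2, -0.3, -1.0]
opening: 0.251
```

```bash
python3 -c "
from h import *
print(state()['ft_force'])
cv2.imwrite('pics/L4.png',read_camera('scene')[120:360,340:600,::-1].repeat(2,0).repeat(2,1))
goto(641.7,-95,160,101.1)"
```

```text
[ 0.15863935 -0.27349036 -0.95733852]
[-31.81  13.2    6.6 ] [-0.1  -0.01  0.02]
```

View pics/L4.png

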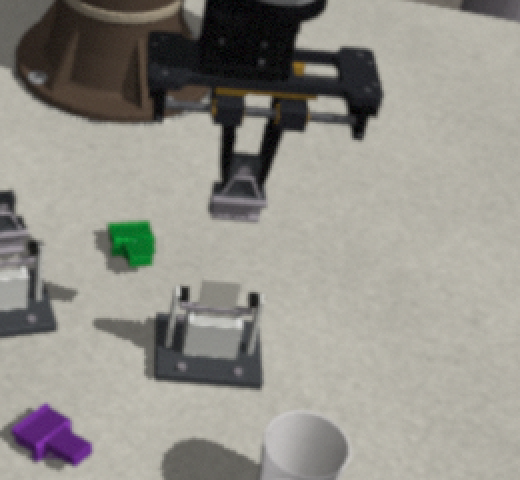

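The clip hangs free in the gripper, at about (238,190) in the crop, and the card stays on its post. I'll carry it over the tray.

Request:
arm_command(
  steps=[
    [-31.8,13.2,0,0,0,0],
    [-31.8,13.2,0,0,0,0],
    [-31.8,13.2,0,0,0,0],
    [-31.8,13.2,0,0,0,0],
    [-31.8,13.2,0,0,0,0],
    [-31.8,13.2,0,0,0,0],
    [-31.8,13.2,0,0,0,0],
    [-31.8,13.2,0,0,0,0],
    [-31.8,13.2,0,0,0,0],
    [-31.8,13.2,0,0,0,0],
    [-31.8,13.2,0,0,0,0],
    [-31.8,13.2,0,0,0,0],
  ],
)

```text
t: 6.77
eef_pos: [641.6, -93.8, 396.6]
tcp_rot: [-3.138, -0.001, 1.765]
ft_force: [-0.3, 0.7, -0.7]
opening: 0.25
```

```bash
python3 -c "
from h import *
print(state()['ft_force'],state()['eef_pos'])
goto(641.7,-95,62,101.1)"
```

```text
[-0.34979263  0.6733615  -0.72680161] [641.62627046 -93.8347231  396.64617346]
[-0.13  0.04 16.33] [-0.19 -0.06  0.05]
```

Request:
arm_command(
  steps=[
    [0,0,4,0,0,0],
    [0,0,8,0,0,0],
    [0,0,11,0,0,0],
    [0,0,13,0,0,0],
    [0,0,14.5,0,0,0],
    [0,0,15.5,0,0,0],
    [0,0,16.0,0,0,0],
    [0,0,16.0,0,0,0],
  ],
)

```text
t: 7.43
eef_pos: [641.6, -94.0, 237.1]
tcp_rot: [-3.139, -0.001, 1.766]
ft_force: [-0.0, -0.6, -0.7]
opening: 0.251
```

Request:
arm_command(
  steps=[
    [0,0,0.1,0,0,0],
    [0,0,0.2,0,0,0],
    [0,0,0.3,0,0,0],
    [0,0,0.4,0,0,0],
    [0,0,0.45,0,0,0],
    [0,0,0.45,0,0,0],
  ],
)

```text
t: 7.93
eef_pos: [641.8, -94.8, 233.1]
tcp_rot: [-3.14, -0.0, 1.765]
ft_force: [0.7, -0.3, -1.3]
opening: 0.252
```

Request:
arm_command(
  steps=[
    [0,0,0.05,0,0,0],
    [0,0,0.1,0,0,0],
    [0,0,0.15,0,0,0],
    [0,0,0.2,0,0,0],
    [0,0,0.2,0,0,0],
  ],
)

```text
t: 8.35
eef_pos: [641.8, -94.8, 230.8]
tcp_rot: [-3.14, -0.0, 1.765]
ft_force: [0.6, 0.0, -0.9]
opening: 0.249
```

Request:
arm_command(
  steps=[
    [0,0,0.05,0,0,0],
    [0,0,0.1,0,0,0],
    [0,0,0.1,0,0,0],
  ],
)

```text
t: 8.6
eef_pos: [641.9, -94.8, 230.5]
tcp_rot: [-3.14, 0.0, 1.765]
ft_force: [-1.3, -0.2, 4.1]
opening: 0.249
```

Contact force is 4 N upward, so the clip is on the tray floor. I'll release it and rise straight up.

Request:
arm_command(
  steps=[
    [0,0,0,0,0,0],
    [0,0,0,0,0,0],
    [0,0,0,0,0,0],
    [0,0,0,0,0,0],
    [0,0,0,0,0,0],
  ],
  jaw=4.5,
)

```text
t: 9.02
eef_pos: [641.8, -94.8, 229.9]
tcp_rot: [-3.14, -0.0, 1.765]
ft_force: [-0.5, -0.1, -0.7]
opening: 0.464
```

Request:
arm_command(
  steps=[
    [0,0,-1,0,0,0],
    [0,0,-3,0,0,0],
    [0,0,-6,0,0,0],
    [0,0,-10,0,0,0],
    [0,0,-14,0,0,0],
    [0,0,-15,0,0,0],
    [0,0,-15,0,0,0],
  ],
)

```text
t: 9.6
eef_pos: [642.0, -94.7, 384.5]
tcp_rot: [3.137, 0.003, 1.765]
ft_force: [-0.9, 0.8, -0.0]
opening: 0.476
```

```bash
python3 -c "
from h import *
print(state()['opening'],state()['ft_force'])
goto(456,-13.9,210,117.9)"
```

```text
0.47578562167726185 [-0.94015855  0.82267742 -0.0171329 ]
[ 11.52 -16.7    0.21] [  0.23   0.2  -16.78]
```

Request:
arm_command(
  steps=[
    [11.5,-16.7,0.2,0,0,-16.8],
    [11.5,-16.7,0.2,0,0,-16.8],
    [11.5,-16.7,0.2,0,0,-16.8],
    [11.5,-16.7,0.2,0,0,-16.8],
    [11.5,-16.7,0.2,0,0,-16.8],
    [11.5,-16.7,0.2,0,0,-16.8],
    [11.5,-16.7,0.2,0,0,-16.8],
    [11.5,-16.7,0.2,0,0,-16.8],
    [11.5,-16.7,0.2,0,0,-16.8],
  ],
  jaw=4.2,
)

```text
t: 10.35
eef_pos: [457.0, -14.5, 378.0]
tcp_rot: [-3.14, -0.001, 2.058]
ft_force: [0.0, 0.3, -0.0]
opening: 0.444
```

```bash
python3 -c "
from h import *
print(state()['opening'],state()['eef_pos'])
goto(456,-13.9,134.5,117.9)"
```

```text
0.44374403333562257 [456.9533517  -14.50028623 377.96264283]
[ 0.09 -0.04  7.22] [-0.09 -0.03 -0.  ]
```

Request:
arm_command(
  steps=[
    [0.1,0,1,0,0,0],
    [0.1,0,2.5,0,0,0],
    [0.1,0,4,0,0,0],
    [0.1,0,5.5,0,0,0],
    [0.1,0,6.7,0,0,0],
    [0.1,0,7.2,0,0,0],
    [0.1,0,7.2,0,0,0],
    [0.1,0,7.2,0,0,0],
  ],
)

```text
t: 11.02
eef_pos: [456.0, -13.5, 306.2]
tcp_rot: [-3.14, -0.001, 2.058]
ft_force: [-0.2, 0.2, -0.4]
opening: 0.443
```

```bash
python3 -c "
from h import *
print(state()['ft_force'],state()['eef_pos'])
a=read_camera('scene')
cv2.imwrite('pics/M1.png',np.hstack([cv2.resize(cv2.convertScaleAbs(x,alpha=1.5),(400,400)) for x in (a[170:300,280:410],a[270:390,190:340])])[:,:,::-1])"
```

```text
[-0.20446498  0.15621354 -0.35688582] [456.00355163 -13.49461475 306.17915493]
```

View pics/M1.png

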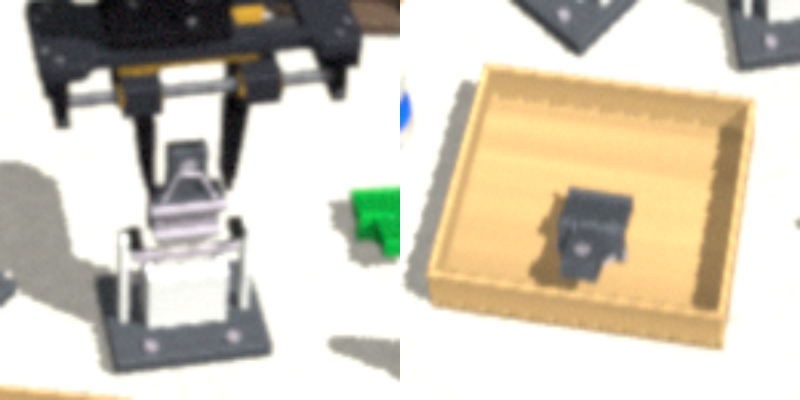

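The clip has tipped onto its side inside the tray, at about (595,230) in the crop, and is well within the walls. At the middle post the tips at (152,188) and (230,185) straddle the tab at (187,160). Closing.

Request:
arm_command(
  steps=[
    [0,0,0,0,0,0],
    [0,0,0,0,0,0],
    [0,0,0,0,0,0],
    [0,0,0,0,0,0],
    [0,0,0,0,0,0],
    [0,0,0,0,0,0],
  ],
  jaw=1,
)

```text
t: 11.57
eef_pos: [455.7, -13.6, 306.8]
tcp_rot: [-3.141, 0.001, 2.058]
ft_force: [0.7, -6.3, 4.0]
opening: 0.247
```

Request:
arm_command(
  steps=[
    [0,0,-0.05,0,0,0],
    [0,0,-0.1,0,0,0],
    [0,0,-0.15,0,0,0],
    [0,0,-0.2,0,0,0],
    [0,0,-0.2,0,0,0],
  ],
)

```text
t: 11.98
eef_pos: [455.8, -13.6, 308.2]
tcp_rot: [-3.141, 0.001, 2.058]
ft_force: [3.7, -5.9, -6.5]
opening: 0.253
```

Request:
arm_command(
  steps=[
    [-0.03,0,-0.05,0,0,0],
    [-0.05,0,-0.1,0,0,0],
    [-0.05,0,-0.15,0,0,0],
    [-0.05,0,-0.2,0,0,0],
    [-0.05,0,-0.2,0,0,0],
  ],
)

```text
t: 12.4
eef_pos: [455.8, -13.8, 310.3]
tcp_rot: [-3.14, -0.0, 2.058]
ft_force: [2.1, -4.5, -7.2]
opening: 0.25
```

Request:
arm_command(
  steps=[
    [-0.03,0,-0.05,0,0,0],
    [-0.03,0,-0.1,0,0,0],
    [-0.03,0,-0.15,0,0,0],
    [-0.03,0,-0.2,0,0,0],
    [-0.03,0,-0.2,0,0,0],
  ],
)

```text
t: 12.82
eef_pos: [455.9, -14.0, 312.4]
tcp_rot: [-3.14, -0.0, 2.058]
ft_force: [3.1, -2.4, -6.1]
opening: 0.252
```

Request:
arm_command(
  steps=[
    [0,0,-0.05,0,0,0],
    [0,0,-0.1,0,0,0],
    [0,0,-0.15,0,0,0],
    [0,0,-0.15,0,0,0],
  ],
)

```text
t: 13.15
eef_pos: [455.9, -14.0, 313.9]
tcp_rot: [-3.14, -0.0, 2.058]
ft_force: [3.0, -2.2, -6.2]
opening: 0.249
```

Request:
arm_command(
  steps=[
    [0,0,-0.05,0,0,0],
    [0,0,-0.1,0,0,0],
    [0,0,-0.15,0,0,0],
    [0,0,-0.15,0,0,0],
  ],
)

```text
t: 13.48
eef_pos: [455.9, -14.0, 315.2]
tcp_rot: [-3.14, -0.001, 2.058]
ft_force: [4.5, -2.2, -10.3]
opening: 0.248
```

The pads are engaged. I'll take smaller steps.

Request:
arm_command(
  steps=[
    [0,0,-0.03,0,0,0],
    [0,0,-0.06,0,0,0],
    [0,0,-0.1,0,0,0],
    [0,0,-0.1,0,0,0],
  ],
)

```text
t: 13.82
eef_pos: [455.9, -14.0, 316.1]
tcp_rot: [-3.14, -0.001, 2.058]
ft_force: [3.8, -3.7, -11.2]
opening: 0.25
```

Request:
arm_command(
  steps=[
    [0,0,-0.03,0,0,0],
    [0,0,-0.05,0,0,0],
    [0,0,-0.05,0,0,0],
  ],
)

```text
t: 14.07
eef_pos: [455.9, -14.0, 316.6]
tcp_rot: [-3.14, -0.001, 2.058]
ft_force: [4.4, -3.7, -12.1]
opening: 0.248
```

Request:
arm_command(
  steps=[
    [0,0,-0.03,0,0,0],
    [0,0,-0.05,0,0,0],
    [0,0,-0.05,0,0,0],
  ],
)

```text
t: 14.32
eef_pos: [455.9, -14.0, 317.1]
tcp_rot: [-3.14, -0.001, 2.058]
ft_force: [4.7, -2.5, -12.4]
opening: 0.249
```

Request:
arm_command(
  steps=[
    [0,0,-0.03,0,0,0],
    [0,0,-0.05,0,0,0],
    [0,0,-0.05,0,0,0],
  ],
)

```text
t: 14.57
eef_pos: [455.9, -14.0, 317.6]
tcp_rot: [-3.14, -0.001, 2.058]
ft_force: [4.3, -2.5, -11.8]
opening: 0.246
```

Request:
arm_command(
  steps=[
    [0,0,-0.03,0,0,0],
    [0,0,-0.05,0,0,0],
    [0,0,-0.05,0,0,0],
  ],
)

```text
t: 14.82
eef_pos: [455.9, -14.0, 317.8]
tcp_rot: [-3.14, -0.001, 2.058]
ft_force: [4.2, -3.4, -16.1]
opening: 0.252
```

The force climbed to 16 N with hardly any further motion, so this is the hard end. I'll ease the pull and release.

Request:
arm_command(
  steps=[
    [0,0,0.04,0,0,0],
    [0,0,0.08,0,0,0],
    [0,0,0.08,0,0,0],
  ],
)

```text
t: 15.07
eef_pos: [455.9, -13.9, 317.7]
tcp_rot: [-3.14, -0.0, 2.058]
ft_force: [3.1, -2.0, -3.7]
opening: 0.253
```

Request:
arm_command(
  steps=[
    [0,0,0,0,0,0],
    [0,0,0,0,0,0],
    [0,0,0,0,0,0],
    [0,0,0,0,0,0],
    [0,0,0,0,0,0],
  ],
  jaw=4.2,
)

```text
t: 15.48
eef_pos: [455.8, -13.9, 317.6]
tcp_rot: [-3.14, -0.001, 2.058]
ft_force: [0.6, -0.3, 0.5]
opening: 0.442
```

Request:
arm_command(
  steps=[
    [0,0,-0.5,0,0,0],
    [0,0,-2,0,0,0],
    [0,0,-4,0,0,0],
    [0,0,-6.5,0,0,0],
    [0,0,-7.5,0,0,0],
    [0,0,-7.5,0,0,0],
  ],
)

```text
t: 15.98
eef_pos: [456.0, -13.9, 394.9]
tcp_rot: [3.14, 0.002, 2.058]
ft_force: [-0.6, -0.3, 0.3]
opening: 0.44
```

```bash
python3 -c "
from h import *
print(state()['opening'],state()['ft_force'],state()['joints'])
goto(483.4,-181.2,205,67.8)"
```

```text
0.43994932064761005 [-0.64041218 -0.34992894  0.26003193] [-1.75332364e-01  2.64502389e-01  1.96773680e+00 -6.50230536e-04
  9.06884679e-01 -2.23308434e+00]
[-16.06  -5.42   1.88] [ 0.14  0.06 50.12]
```

Request:
arm_command(
  steps=[
    [-16,-5.4,0,0,0,50],
    [-16,-5.4,0,0,0,50],
    [-16,-5.4,0,0,0,50],
    [-16,-5.4,0,0,0,50],
    [-16,-5.4,0,0,0,50],
    [-16,-5.4,0,0,0,50],
    [-16,-5.4,0,0,0,50],
    [-16,-5.4,0,0,0,50],
    [-16,-5.4,0,0,0,50],
    [-16,-5.4,0,0,0,50],
    [-16,-5.4,0,0,0,50],
  ],
)

```text
t: 16.9
eef_pos: [483.2, -180.4, 392.3]
tcp_rot: [-3.14, 0.001, 1.189]
ft_force: [0.9, -0.8, -0.5]
opening: 0.445
```

```bash
python3 -c "
from h import *
print(state()['eef_pos'])
goto(483.4,-181.2,134.5,67.8)"
```

```text
[ 483.21123955 -180.38468796  392.31330603]
[-0.06  0.06  8.65] [-0.1   0.05  0.31]
```

Request:
arm_command(
  steps=[
    [0,0,1.5,0,0,0.3],
    [0,0,3.5,0,0,0.3],
    [0,0,5.5,0,0,0.3],
    [0,0,7,0,0,0.3],
    [0,0,8.2,0,0,0.3],
    [0,0,8.6,0,0,0.3],
    [0,0,8.6,0,0,0.3],
    [0,0,8.6,0,0,0.3],
  ],
)

```text
t: 17.57
eef_pos: [483.2, -180.6, 306.8]
tcp_rot: [-3.14, 0.001, 1.181]
ft_force: [-0.6, 0.3, -0.4]
opening: 0.441
```

```bash
python3 -c "
from h import *
print(state()['ft_force'],state()['eef_pos'])
a=read_camera('scene')
cv2.imwrite('pics/R1.png',np.hstack([cv2.resize(cv2.convertScaleAbs(x,alpha=1.5),(400,400)) for x in (a[165:295,190:320],a[170:300,280:410])])[:,:,::-1])"
```

```text
[-0.60807576  0.2559769  -0.4074518 ] [ 483.21009566 -180.61209937  306.84117432]
```

View pics/R1.png

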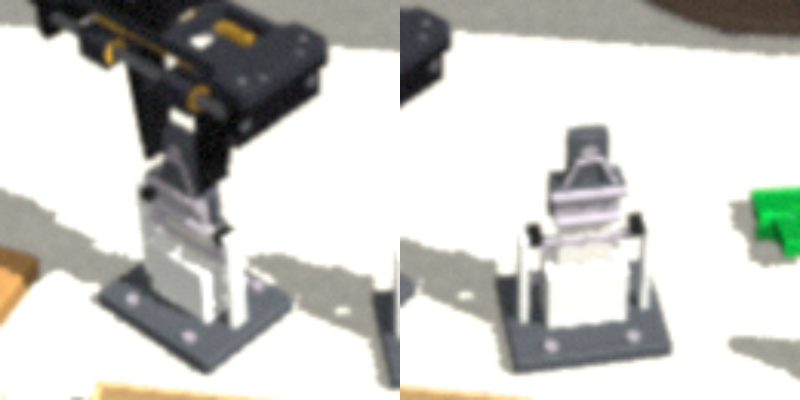

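The middle post's pin is now up at the pads, at about (585,238) in the crop, and its clip rose with it. At the right post the fingers straddle the tab at (183,135). Closing and pulling.

Request:
arm_command(
  steps=[
    [0,0,0,0,0,0],
    [0,0,0,0,0,0],
    [0,0,0,0,0,0],
    [0,0,0,0,0,0],
    [0,0,0,0,0,0],
    [0,0,0,0,0,0],
  ],
  jaw=1,
)

```text
t: 18.12
eef_pos: [483.2, -180.3, 306.9]
tcp_rot: [-3.141, 0.0, 1.18]
ft_force: [1.5, 4.8, 4.0]
opening: 0.247
```

Request:
arm_command(
  steps=[
    [0,0,-0.05,0,0,0],
    [0,0,-0.1,0,0,0],
    [0,0,-0.15,0,0,0],
    [0,0,-0.2,0,0,0],
    [0,0,-0.2,0,0,0],
  ],
)

```text
t: 18.53
eef_pos: [483.2, -180.3, 308.1]
tcp_rot: [-3.14, 0.0, 1.18]
ft_force: [4.2, 4.2, -6.2]
opening: 0.248
```

Request:
arm_command(
  steps=[
    [0.03,0,-0.05,0,0,0],
    [0.05,0,-0.1,0,0,0],
    [0.05,0,-0.15,0,0,0],
    [0.05,0,-0.2,0,0,0],
    [0.05,0,-0.2,0,0,0],
  ],
)

```text
t: 18.95
eef_pos: [483.3, -180.1, 310.4]
tcp_rot: [-3.14, 0.001, 1.18]
ft_force: [4.3, 3.3, -7.6]
opening: 0.253
```

Request:
arm_command(
  steps=[
    [0,0,-0.05,0,0,0],
    [0,0,-0.1,0,0,0],
    [0,0,-0.15,0,0,0],
    [0,0,-0.15,0,0,0],
  ],
)

```text
t: 19.28
eef_pos: [483.2, -180.1, 312.1]
tcp_rot: [-3.14, 0.001, 1.18]
ft_force: [3.8, 4.2, -6.7]
opening: 0.248
```

Request:
arm_command(
  steps=[
    [0,0,-0.05,0,0,0],
    [0,0,-0.1,0,0,0],
    [0,0,-0.15,0,0,0],
    [0,0,-0.15,0,0,0],
  ],
)

```text
t: 19.62
eef_pos: [483.2, -180.1, 313.6]
tcp_rot: [-3.14, 0.001, 1.18]
ft_force: [3.2, 4.0, -6.5]
opening: 0.25
```

Request:
arm_command(
  steps=[
    [0,0,-0.05,0,0,0],
    [0,0,-0.1,0,0,0],
    [0,0,-0.15,0,0,0],
    [0,0,-0.15,0,0,0],
  ],
)

```text
t: 19.95
eef_pos: [483.2, -180.1, 315.1]
tcp_rot: [-3.14, 0.001, 1.18]
ft_force: [3.7, 3.5, -7.3]
opening: 0.253
```

Request:
arm_command(
  steps=[
    [0,0,-0.05,0,0,0],
    [0,0,-0.1,0,0,0],
    [0,0,-0.1,0,0,0],
  ],
)

```text
t: 20.2
eef_pos: [483.2, -180.1, 316.0]
tcp_rot: [-3.14, 0.001, 1.18]
ft_force: [3.2, 3.5, -7.1]
opening: 0.252
```

Request:
arm_command(
  steps=[
    [0,0,-0.05,0,0,0],
    [0,0,-0.1,0,0,0],
    [0,0,-0.1,0,0,0],
  ],
)

```text
t: 20.45
eef_pos: [483.3, -180.1, 317.1]
tcp_rot: [-3.14, 0.001, 1.18]
ft_force: [4.3, 2.9, -7.5]
opening: 0.252
```

Request:
arm_command(
  steps=[
    [0,0,-0.05,0,0,0],
    [0,0,-0.1,0,0,0],
    [0,0,-0.15,0,0,0],
    [0,0,-0.15,0,0,0],
  ],
)

```text
t: 20.78
eef_pos: [483.2, -180.1, 318.6]
tcp_rot: [-3.14, 0.001, 1.18]
ft_force: [3.0, 3.6, -7.1]
opening: 0.252
```

Request:
arm_command(
  steps=[
    [0,0,-0.05,0,0,0],
    [0,0,-0.1,0,0,0],
    [0,0,-0.1,0,0,0],
  ],
)

```text
t: 21.03
eef_pos: [483.2, -180.1, 319.5]
tcp_rot: [-3.14, 0.001, 1.18]
ft_force: [3.3, 4.2, -7.1]
opening: 0.252
```

Request:
arm_command(
  steps=[
    [0,0,-0.05,0,0,0],
    [0,0,-0.1,0,0,0],
    [0,0,-0.1,0,0,0],
  ],
)

```text
t: 21.28
eef_pos: [483.2, -180.1, 320.3]
tcp_rot: [-3.14, 0.001, 1.18]
ft_force: [4.9, 3.7, -10.0]
opening: 0.252
```

Request:
arm_command(
  steps=[
    [0,0,-0.05,0,0,0],
    [0,0,-0.1,0,0,0],
    [0,0,-0.1,0,0,0],
  ],
)

```text
t: 21.53
eef_pos: [483.2, -180.1, 321.2]
tcp_rot: [-3.14, 0.001, 1.18]
ft_force: [4.7, 4.1, -10.8]
opening: 0.254
```

Request:
arm_command(
  steps=[
    [0,0,-0.03,0,0,0],
    [0,0,-0.05,0,0,0],
    [0,0,-0.05,0,0,0],
  ],
)

```text
t: 21.78
eef_pos: [483.3, -180.1, 321.7]
tcp_rot: [-3.14, 0.001, 1.18]
ft_force: [5.0, 3.6, -11.8]
opening: 0.249
```

Request:
arm_command(
  steps=[
    [0,0,-0.03,0,0,0],
    [0,0,-0.05,0,0,0],
    [0,0,-0.05,0,0,0],
  ],
)

```text
t: 22.03
eef_pos: [483.2, -180.1, 322.1]
tcp_rot: [-3.14, 0.001, 1.18]
ft_force: [4.9, 2.7, -12.0]
opening: 0.25
```

Request:
arm_command(
  steps=[
    [0,0,-0.03,0,0,0],
    [0,0,-0.05,0,0,0],
    [0,0,-0.05,0,0,0],
  ],
)

```text
t: 22.28
eef_pos: [483.2, -180.1, 322.7]
tcp_rot: [-3.14, 0.001, 1.18]
ft_force: [5.5, 3.0, -12.3]
opening: 0.25
```

Request:
arm_command(
  steps=[
    [0,0,-0.02,0,0,0],
    [0,0,-0.03,0,0,0],
    [0,0,-0.03,0,0,0],
  ],
)

```text
t: 22.53
eef_pos: [483.3, -180.1, 322.8]
tcp_rot: [-3.14, 0.001, 1.18]
ft_force: [6.6, 2.7, -14.6]
opening: 0.249
```

The force rose sharply to 14.6 N over 0.1 mm, about 2.8 mm past first pad contact, so this is the hard end. I'll ease off and release.

Request:
arm_command(
  steps=[
    [0,0,0.04,0,0,0],
    [0,0,0.07,0,0,0],
    [0,0,0.07,0,0,0],
  ],
)

```text
t: 22.78
eef_pos: [483.3, -180.1, 322.7]
tcp_rot: [-3.14, 0.001, 1.18]
ft_force: [3.8, 4.1, -6.1]
opening: 0.254
```

Request:
arm_command(
  steps=[
    [0,0,0,0,0,0],
    [0,0,0,0,0,0],
    [0,0,0,0,0,0],
    [0,0,0,0,0,0],
    [0,0,0,0,0,0],
  ],
  jaw=4.2,
)

```text
t: 23.2
eef_pos: [483.2, -180.3, 322.8]
tcp_rot: [-3.14, 0.001, 1.18]
ft_force: [0.2, 0.3, -0.3]
opening: 0.44
```

Request:
arm_command(
  steps=[
    [0,0,-0.5,0,0,0],
    [0,0,-2,0,0,0],
    [0,0,-4,0,0,0],
    [0,0,-7,0,0,0],
    [0,0,-10,0,0,0],
    [0,0,-13,0,0,0],
    [0,0,-13,0,0,0],
    [0,0,-13,0,0,0],
  ],
)

```text
t: 23.87
eef_pos: [483.2, -180.0, 454.2]
tcp_rot: [3.14, 0.001, 1.18]
ft_force: [0.9, -0.8, -0.2]
opening: 0.443
```

```bash
python3 -c "
from h import *
print(state()['opening'],state()['ft_force'],state()['eef_pos'])
a=read_camera('scene')
cv2.imwrite('pics/F1.png',cv2.resize(cv2.convertScaleAbs(a[180:400,170:530],alpha=1.3),(792,484))[:,:,::-1])"
```

```text
0.44320302678072854 [ 0.94431297 -0.78223185 -0.21380769] [ 483.20449547 -180.00823405  454.20433159]
```

View pics/F1.png

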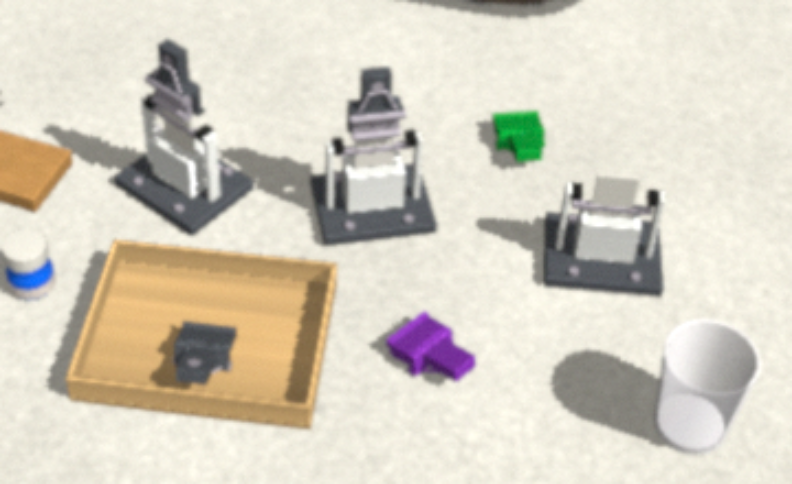

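Both good clips, at (172,80) and (377,110), sit on raised cards. The weak clip rests in the tray at (203,350), and the jar, cup and decoys look unmoved. Handing in.

```bash
python3 -c "
from cell import *
print(job_done())"
```

```text
the job is handed in; nothing more can be done
None
```

I tested all three clips and handed the job in at about 24 s of the 72 s allowed. No verdict was reported.

- **Weak clip (left post, robot's view):** it slid off its card at about 3 N with the pin not moving. I lowered it into the tray until I felt about 4 N of floor contact, then released it. It tipped over after release and now lies still inside the tray walls.
- **Middle clip (good):** the pull ran at about 7 N, then 11–12 N on the pads, then rose to 16 N over 0.2 mm at the hard end. I eased the load before opening the jaws.
- **Right clip (good):** the pull ran at about 7 N, then 10–12 N over roughly 2.8 mm of pad travel, then rose to 14.6 N over 0.1 mm. I eased and released it the same way.

**Last checks:** the final picture shows both good clips on their raised cards, the weak clip in the tray and the bystanders in view unmoved. The jaws are open and the arm is clear, with about 1 N of residual force. I judged stop travel and clip position on the cards from force, arm height and pictures only. The scene camera disagreed with the top camera by about 2 pixels, which is within its stated calibration error.

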